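# Close a sample-tube carrier: slide the slotted cover under the wing nut and spin it snug

## Robot

A 6-joint arm with a two-finger parallel gripper is mounted at the origin on a cart in front of the work surface, level with it; the furniture and walls round the work are solid. World frame = base frame: x ahead of the robot, y to its left, z up, the work surface at z = 0. Lengths are in m, angles in rad, forces in N, time in s.
With the tool pointing down it reaches from about 0.225 to 0.875 m from the base axis. Payload 3.4 kg.
Tool frame: the origin (TCP) lies on the centre line of the jaws, within the pads' length; the fingertips stand 19 mm ahead of it and the grasp point (between the pads) is the TCP; z points along the fingers, y is the direction in which the jaws open and shut (so a half turn about z gives the same grasp; the last joint's range is limited). The gripper opens to 85 mm and grips with 20 to 120 N. Pads are 22 mm wide; open, the fingers measure 114 mm over their backs; the gripper's body (76 mm by 85 mm) begins 54 mm behind the grasp point. The pads swing forward as they close: fully open they stand 13 mm farther back than shut.
Start: joints at [-1.352, 0.276, 1.505, -0, 1.361, -0.121], TCP at [0.192, -0.542, 0.25] pointing down, gripper open.
Joint ranges: [-2.89, 2.89], [-0.75, 2.08], [0.22, 2.7], [-1.18, 4.32], [0.11, 2.71], [-2.7, 2.7]. Speed limits (rad/s): [2.57, 2.57, 3.14, 3.14, 3.14, 3.14].

## Interface

Orientations are given as a unit quaternion [w, x, y, z].
In Python, from rig import monitor, eyes, manip, models gives the robot as it stands.
- The arm moves only by the tool send_rows, never from a script. Its argument "deltas" is a list of rows, each an object with "dp": the shift along the world's x, y, z each as a share of 0.12 m, from -1 to 1, a list of three; "rotation": the turn, a rotation vector about the world's x, y, z each as a share of 0.5 rad, from -1 to 1, a list of three. In form: [{"dp": [dx, dy, dz], "rotation": [rx, ry, rz]}, ...]. A call has 1 to 12 rows; each row is the pose to reach, as a shift and turn from the pose commanded when the call began; what a row does not reach only later rows make up. A row lasts 1/12 s, in which the tool goes at most 41.7 mm and 7.16 degrees, less where a joint would pass 70% of its speed; a pose out of reach is approached as far as the arm can. A call with a number of a shift or a turn outside -1 to 1 is refused whole. A call with a gripper value outside its range is refused whole. "fingers" is the closure, from -1 (fully open) to 1 (shut), set as the call begins (left out, the last holds). The fingers move at their own pace and stop on an object; "grip_force" is the grip in N (left out, the last holds). Time passes only in rows, so rows that repeat a pose let the fingers close. It gives the time, the measured TCP pose, the force and the opening at its end, in the units of the state.
- monitor.get_state(): the state, without advancing time (a new reading comes with each control period).
- eyes.get_image(name): name is "scene" or "top"; returns a dict with "color" (400x640x3 uint8, red, green, blue), "depth" (400x640 float32, m along the optical axis (not along the pixel's ray), 0 where there is no reading), "mtx" (3x3 intrinsics, pixels), "rvec" (rotation vector, rad) and "tvec" (3), from world to camera coordinates, as OpenCV has them. Camera axes: x right, y down, z forward; pixel columns grow to the right and rows downward; lengths in m; the calibration is good to about 2 mm. A picture is of the moment at which its call begins.
- manip.sign_off(): hands the job in, once; it reports no verdict.
Trained networks look in a picture, given as the dict that the camera call returned (one of the last four; its "shot" number tells which), for a name from the list of things; names that differ only in an ending like _2 or _b are one class to them, and where a whole thing is asked for, a point or a joint stands for the part that bears it (a point fixed in the world has none). Each returns a list of dicts, best first, with "score" (0 to 1); they miss things now and then, are a little off and sometimes report something else, mostly with a low value. They report only what shows in the picture. A call takes as long as a camera call. They do not tell look-alikes from the thing itself.
- models.find_in(name, picture): "box" ([left, top, right, bottom] in pixels, round what is visible of it).
The state is a dict: "clock": time; "qpos": joint angles; "qd": joint speeds; "effort": joint torques, N m; "position": TCP position; "ee_rot": TCP orientation; "contact_force": force on the tool from outside, world axes, zero at the start; "moment": the same for the moment, N m; "width": finger opening in m.
Only numpy, scipy, OpenCV 4.12 (cv2) and the standard library are available. Lean on these libraries where they do the work, as an engineer would, in place of code of your own. Each camera call takes 0.05 s, during which the arm holds its last target.

## Task

Close the tube carrier for the courier: slide the slotted metal cover along the carrier, under the raised wing nut, until the closed end of its slot is fully home against the centre stud and it lies flat between the guide rails; only then spin the wing nut down clockwise until it stops, snug on the cover. Leave the things standing round the carrier where they are.

Things in the scene. Friction and masses are not known exactly. Their poses are not given: they have to be found in the camera images.
- stud (a point): Centre stud of the grey tube carrier: vertical, 14 mm thick, tip 47 mm above the deck. The point lies on the stud's axis at deck height (45 mm above the worktop). Axes are the carrier's: z up, x across it, +y along it from the stud to the empty parking apron.
- carrier: Grey carrier block fixed to the worktop, 144 wide (x), 300 long (y, from -66 to +234 mm). Origin on the stud axis at the worktop, axes as stud. Two dark steel guide rails beside the seat: inner faces at x = +-62 mm, tops 13 mm above the deck, from y = -66 to +60 mm, then flaring to x = +-76 mm at y = 103 mm. Four packed tubes lie below deck level.
- cover_slot (a point): Point of the loose aluminium cover that must come to the stud axis: mid-thickness, in the slot 8 mm before its closed end (1 mm play behind the stud). Slot 18 mm wide, along the cover's y, open at the -y edge 55 mm away. At the start this point is 130 to 150 mm to carrier +y of the stud, cover and carrier y parallel within 0.1 rad; it goes home towards carrier -y.
- cover_rib (a point): Middle of the upright push rib on the cover: 90 long (cover x), 8 thick (cover y), top 31 mm above the deck. The point is 70 mm to cover +y of cover_slot and 18 mm above the deck. 6 mm of plate lies behind the rib.
- cover: The cover: flat plate 120 wide (x), 135 long (y), 6 mm thick, about 0.25 kg, lying loose on the smooth deck (friction about 0.25), easily pushed. Origin directly below cover_slot on its underside; x across, y from slot to rib, z up.
- wing_nut: Black wing nut, always threaded on the stud. Origin on the stud axis at its underside; axes do not turn with it. Hub 29 mm across, 22 high; two upright wings reach 51 mm from the axis (102 overall), 9 mm thick (11 at the tips), from 4 to 30 mm above the underside. At the start the underside is 15 to 19 mm above the deck, so the 6 mm plate passes below.
- nut_wings (a joint): Turn of the wing nut, rad, growing clockwise seen from above, which lowers it 7 mm a full turn. At 0 the wings lie along carrier x and the underside is 19 mm above the deck. Starts at 0 to 3.5, touches the seated cover at about 11.7, firm stop at about 12.9. Stays where it is left; takes about 0.06 N m (2 N at a wing) to turn.
- specimen_cup: Bystander: specimen cup with screw lid, 60x60x68 mm, standing near the carrier; origin at its underside.
- reagent_bottle: Bystander: small brown bottle, 34x34x82 mm, standing near the carrier; origin at its underside.
- timer: Bystander: white countdown timer, 64x68x18 mm, lying near the carrier; origin at its underside.
- tape_roll: Bystander: roll of tape, 92x90x48 mm; origin at its underside.
- note_pad: Bystander: note pad, 76x76x13 mm; origin at its underside.
- specimen_cup2: Bystander: specimen cup with screw lid, 60x60x68 mm, to the right; origin at its underside.
- marker: Bystander: white marker pen with black cap, 135 mm long, lying at the front right; origin at its underside.
Mind the look-alikes: they are no part of the job. Of the things like the cover, leave any that is pink; of the rest the larger one is meant.

How it is judged:
By the outcome, as a careful person would: the job done as asked, in the order asked, and still so for the second after the job is handed in, with the robot touching nothing.
It also fails if it takes over 64 s, if anything falls off the work surface, if the arm or the gripper's body presses on something with over 40 N, if the wrist force passes 120 N, or if a joint passes its speed limit or range.

## Working session

There is one attempt and no reset: what is moved stays moved. The work goes in short steps, Python scripts to look and compute and a tool call to move; the robot and the scene stay as the last step left them, time stands still between calls to the robot, and variables do not carry over. Pictures are saved under pics/ and viewed, and the job is handed in when it is done.

Besides the shell and the picture viewer there is one more tool, called after "Request:" as name(argument=value, ...) on one line, values as JSON. send_rows: Moves the arm, as the interface text tells. Its arguments: {"type":"object","properties":{"deltas":{"type":"array","items":{"type":"object","properties":{"dp":{"type":"array","items":{"type":"number"}},"rotation":{"type":"array","items":{"type":"number"}}}}},"fingers":{"type":"number"},"grip_force":{"type":"number"}},"required":["deltas"]}

```bash
mkdir -p pics; ls
cat > h.py <<'E'
import numpy as np, cv2, pickle
from rig import monitor, eyes, manip, models
def snap(name,fn):
    p=eyes.get_image(name); cv2.imwrite('pics/'+fn+'.png',p['color'][:,:,::-1]); pickle.dump(p,open('pics/'+fn+'.pkl','wb')); return p
def load(fn): return pickle.load(open('pics/'+fn+'.pkl','rb'))
def cloud(p):
    d=p['depth'];K=p['mtx'];R=cv2.Rodrigues(np.array(p['rvec'],float))[0];t=np.array(p['tvec'],float).ravel()
    v,u=np.mgrid[:d.shape[0],:d.shape[1]]
    c=np.stack([(u-K[0,2])/K[0,0]*d,(v-K[1,2])/K[1,1]*d,d],-1)
    w=(c-t)@R; w[d==0]=np.nan; return w
def proj(p,X): return cv2.projectPoints(np.array(X,float).reshape(-1,3),np.array(p['rvec'],float),np.array(p['tvec'],float),np.array(p['mtx'],float),None)[0].reshape(-1,2)
E
python3 - <<'E'
from h import *
for n in('top','scene'):
    p=snap(n,n+'0'); R=cv2.Rodrigues(np.array(p['rvec'],float))[0]; print(n,-R.T@np.array(p['tvec']).ravel(), R[2])
    for k in('cover','carrier','wing_nut','stud','cover_rib','tape_roll','specimen_cup','timer','reagent_bottle','note_pad'):
        print(k,[(np.round(r['box']).astype(int).tolist(),round(r['score'],2)) for r in models.find_in(k,p)][:4])
print(monitor.get_state())
E
```

```text
pics
top [0.16383073 0.09626049 1.80581684] [ 0.21174051 -0.06144475 -0.97539249]
cover [([313, 240, 336, 259], 0.96), ([271, 229, 297, 255], 0.78), ([301, 179, 341, 217], 0.73)]
carrier [([294, 160, 383, 224], 0.62)]
wing_nut [([348, 172, 365, 184], 0.56)]
stud [([296, 161, 380, 227], 0.84)]
cover_rib [([269, 230, 300, 257], 0.64), ([301, 180, 343, 216], 0.58), ([313, 239, 336, 261], 0.58)]
tape_roll [([219, 261, 239, 284], 0.66)]
specimen_cup [([364, 207, 384, 222], 0.78), ([418, 134, 433, 155], 0.55)]
timer [([344, 221, 358, 235], 0.75)]
reagent_bottle [([340, 152, 346, 166], 0.67), ([408, 171, 431, 190], 0.48)]
note_pad [([408, 170, 431, 189], 0.91), ([418, 135, 436, 153], 0.72)]
scene [-0.44101459 -1.02352535  0.70961337] [ 0.62755495  0.6535329  -0.42316608]
cover [([299, 180, 346, 203], 0.8), ([264, 213, 287, 228], 0.7), ([252, 194, 277, 212], 0.6)]
carrier [([291, 192, 378, 234], 0.8), ([353, 267, 402, 275], 0.59)]
wing_nut [([354, 198, 364, 204], 0.62)]
stud [([294, 193, 384, 234], 0.96)]
cover_rib [([261, 212, 287, 226], 0.85), ([302, 180, 347, 203], 0.78), ([250, 195, 281,
[... 212 characters left out ...]
61], 0.69)]
{'clock': 1.1, 'qpos': array([-1.35197684e+00,  2.75923241e-01,  1.50485699e+00,  5.86887997e-06,
        1.36069336e+00, -1.21012621e-01]), 'qd': array([-3.76036614e-04, -5.69856595e-05, -6.44637513e-05, -7.77859243e-05,
        3.05803920e-04, -2.08740927e-04]), 'effort': array([ 3.36663152e-04, -4.16667652e+01, -2.46105820e+01, -3.90170021e-05,
        2.78471543e-04, -2.14127238e-05]), 'position': array([ 0.19166654, -0.54217593,  0.25033192]), 'ee_rot': array([5.93207146e-05, 9.85599067e-01, 1.69099009e-01, 5.77668310e-06]), 'contact_force': array([ 0.35383903, -0.83069542,  0.14140626]), 'moment': array([-0.01048116, -0.01596153, -0.00692684]), 'width': 0.08537768941609218}
```

View crops.

Run:
```python
from h import *
p=load('top0')
c=p['color'][120:300,200:450][:,:,::-1]; cv2.imwrite('pics/top0c.png',cv2.resize(c,(800,576),interpolation=cv2.INTER_CUBIC))
p=load('scene0')
c=p['color'][150:300,220:420][:,:,::-1]; cv2.imwrite('pics/scene0c.png',cv2.resize(c,(800,600),interpolation=cv2.INTER_CUBIC))
```

```text
(no output)
```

View pics/top0c.png

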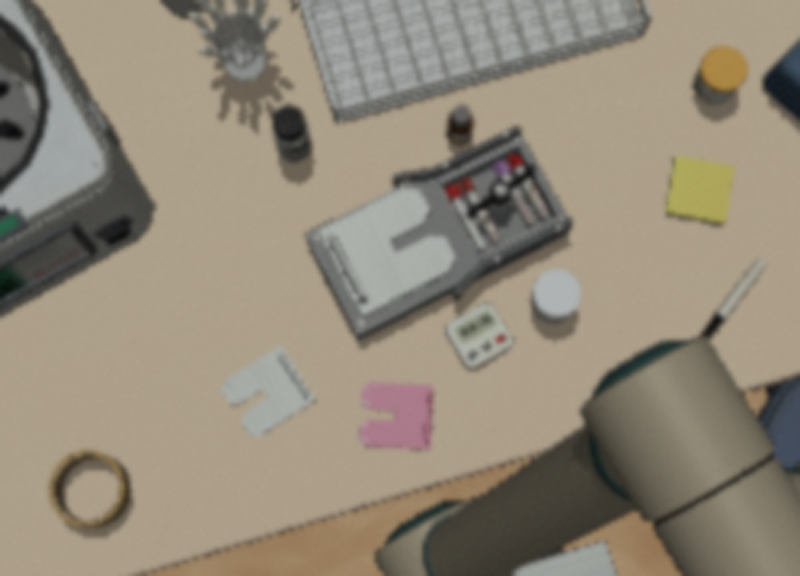

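View pics/scene0c.png

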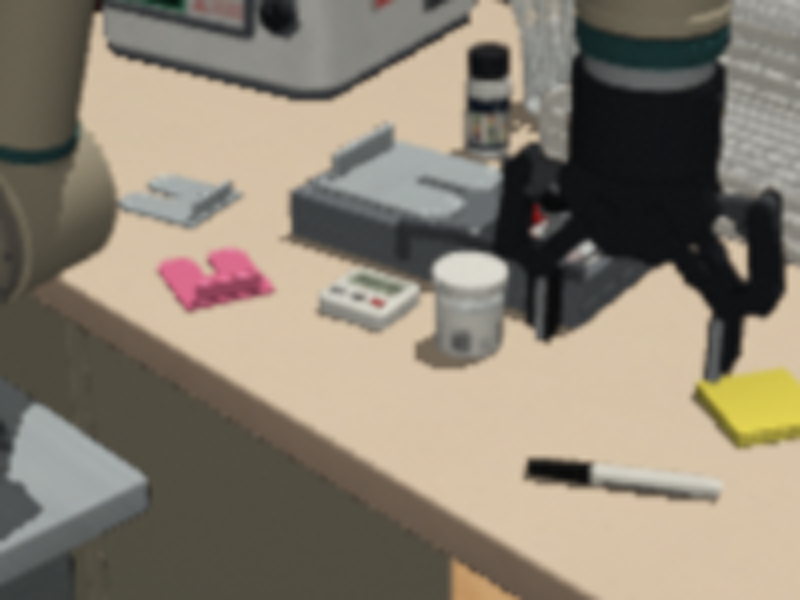

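View pics/top0.png

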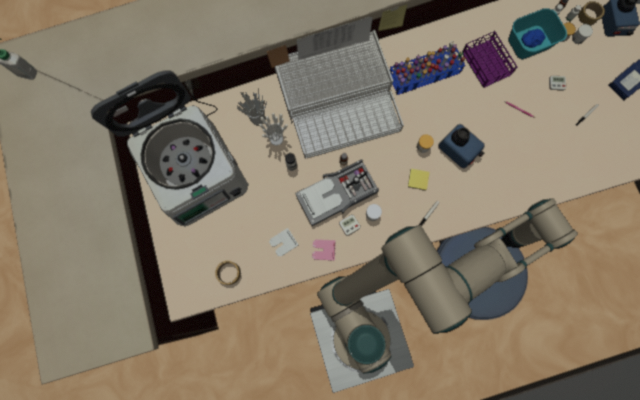

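Run:
```python
from h import *
for n,box in (('top0',(280,400,145,240)),('scene0',(280,400,170,240))):
    p=load(n);w=cloud(p); u0,u1,v0,v1=box
    r=w[v0:v1,u0:u1]
    z=r[...,2]
    zz=np.clip((z+0.01)/0.12*255,0,255); zz=np.nan_to_num(zz).astype(np.uint8)
    cv2.imwrite(f'pics/{n}_z.png',cv2.resize(cv2.applyColorMap(zz,cv2.COLORMAP_JET),None,fx=6,fy=6,interpolation=cv2.INTER_NEAREST))
    cv2.imwrite(f'pics/{n}_d.png',cv2.resize(p['color'][v0:v1,u0:u1,::-1],None,fx=6,fy=6,interpolation=cv2.INTER_CUBIC))
    m=(z>0.035)&(z<0.06); 
    print(np.nanmedian(z[m]), m.sum())
    if n=='top0':
        mm=m.astype(np.uint8); k,l,st,c=cv2.connectedComponentsWithStats(mm); i=1+np.argmax(st[1:,4]); pts=r[l==i][:,:2]
        rc=cv2.minAreaRect((pts*1000).astype(np.float32)); print(rc); print(cv2.boxPoints(rc))
```

```text
0.04797578168669351 2338
((562.7943725585938, -75.56504821777344), (170.09288024902344, 300.926025390625), 10.645184516906738)
[[ 451.41708    56.598175]
 [ 507.00607  -239.14893 ]
 [ 674.17163  -207.72827 ]
 [ 618.58264    88.01883 ]]
0.0503835280343547 1364
```

View pics/top0_d.png

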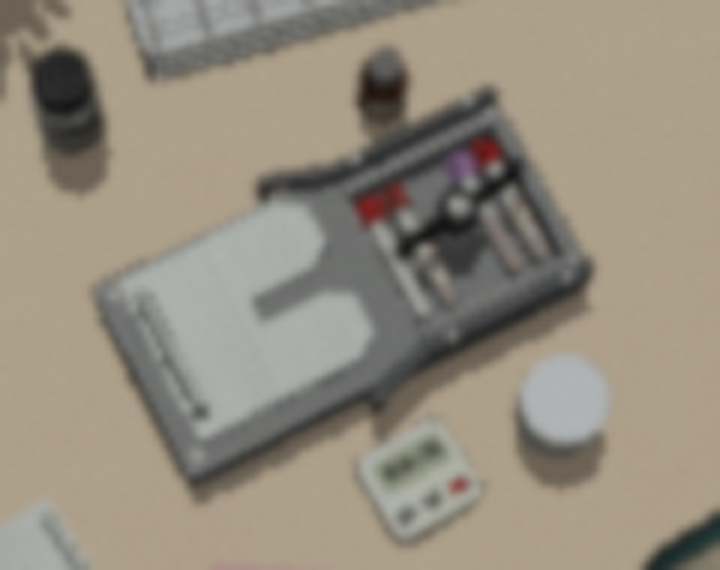

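View pics/top0_z.png

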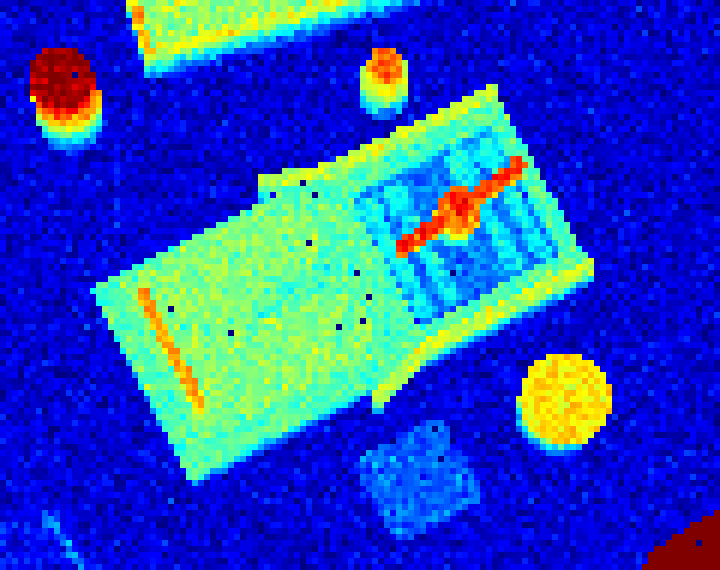

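```bash
cat > fit.py <<'E'
from h import *
from scipy.optimize import minimize
S=8
def prism(poly,z0,z1):
    poly=np.array(poly,float); return np.vstack([np.c_[poly,np.full(len(poly),z0)],np.c_[poly,np.full(len(poly),z1)]])
def render(p,parts,pose,box):
    u0,u1,v0,v1=box; x,y,a=pose; c,s=np.cos(a),np.sin(a)
    m=np.zeros(((v1-v0)*S,(u1-u0)*S),np.uint8)
    for P in parts:
        Q=P.copy(); Q[:,0]=x+c*P[:,0]-s*P[:,1]; Q[:,1]=y+s*P[:,0]+c*P[:,1]
        uv=(proj(p,Q)-[u0,v0]+0.5)*S-0.5
        h=cv2.convexHull(np.round(uv*16).astype(np.int32)); cv2.fillConvexPoly(m,h,255,shift=4)
    return m.reshape(v1-v0,S,u1-u0,S).mean((1,3))/255
def fit(p,parts,mask,box,x0,ign=None):
    def f(q):
        e=(render(p,parts,(q[0]/1000,q[1]/1000,q[2]/100),box)-mask)**2
        if ign is not None: e=e[~ign]
        return e.sum()
    q0=np.array([x0[0]*1000,x0[1]*1000,x0[2]*100])
    best=None
    for sc in (6,2,):
        sim=np.vstack([q0]+[q0+sc*np.eye(3)[i] for i in range(3)])
        r=minimize(f,q0,method='Nelder-Mead',options=dict(initial_simplex=sim,xatol=.02,fatol=.01)); q0=r.x
    return np.array([q0[0]/1000,q0[1]/1000,q0[2]/100]),r.fun
rect=lambda x0,x1,y0,y1:[[x0,y0],[x1,y0],[x1,y1],[x0,y1]]
RAIL=[]
for s in(1,-1):
    RAIL+= [prism([[s*.062,-.066],[s*.072,-.066],[s*.072,.06],[s*.062,.06]],.04,.058),
            prism([[s*.062,.06],[s*.072,.06],[s*.086,.103],[s*.076,.103]],.04,.058)]
def carrier(zt): return [prism(rect(-.072,.072,-.066,.234),zt,.045)]+RAIL
E
python3 - <<'E'
from fit import *
a0=np.pi+0.187
for n,box in (('top0',(285,395,150,235)),):
    p=load(n);w=cloud(p);u0,u1,v0,v1=box;z=w[v0:v1,u0:u1,2]
    for zt in(.025,.03):
      m=(z>zt).astype(np.uint8);k,l=cv2.connectedComponents(m); vv,uu=np.mgrid[v0:v1,u0:u1]
      # component containing deck center
      pc=proj(p,[0.56,-.03,.045])[0].astype(int); m=(l==l[pc[1]-v0,pc[0]-u0])
      m=cv2.morphologyEx(m.astype(np.uint8),cv2.MORPH_CLOSE,np.ones((3,3)))
      cnt,_=cv2.findContours(m,cv2.RETR_EXTERNAL,cv2.CHAIN_APPROX_NONE); cv2.drawContours(m,cnt,-1,1,-1)
      for yaw in (0.187,0.187+np.pi):
        c=np.array([.56,-.0756]); R=np.array([[np.cos(yaw),-np.sin(yaw)],[np.sin(yaw),np.cos(yaw)]]); o=c-R@[0,.084]
        print(n,zt,yaw,fit(p,carrier(zt),m,box,[*o,yaw]))
    q=w[v0:v1,u0:u1][z>.07]; 
    mm=(z>.068)&(z<.1)
    k,l,st,cc=cv2.connectedComponentsWithStats(mm.astype(np.uint8))
    for i in range(1,k):
        if st[i,4]>15:
            P=w[v0:v1,u0:u1][l==i]; mu=P.mean(0); ev,V=np.linalg.eigh(np.cov(P[:,:2].T)); print(st[i,4],mu,np.sqrt(ev),np.arctan2(V[1,1],V[0,1]),np.percentile(P[:,2],[10,50,90,98]))
E
```

```text
top0 0.025 0.187 (array([ 0.57932675, -0.15764126,  0.1848439 ]), np.float64(28.70556640625))
top0 0.025 3.328592653589793 (array([0.54741839, 0.00749114, 3.33991156]), np.float64(78.59521484375))
top0 0.03 0.187 (array([ 0.57883371, -0.15758618,  0.18171829]), np.float64(25.09716796875))
top0 0.03 3.328592653589793 (array([0.54753306, 0.00766068, 3.33681516]), np.float64(77.54443359375))
32 [ 0.68552791 -0.14053728  0.0800361 ] [0.0058356 0.0069661] -2.9921227458505486 [0.07327515 0.08006123 0.08726111 0.09038328]
38 [0.71616173 0.0659644  0.08297889] [0.00499022 0.01304762] 1.5181455502841732 [0.07068571 0.08171365 0.09696105 0.09880296]
103 [ 0.57818676 -0.15812047  0.08546682] [0.00559129 0.02620789] 1.907160125260297 [0.076356   0.08620042 0.09445756 0.09898917]
47 [0.54650058 0.04783153 0.07565642] [0.00231342 0.02535811] -2.951999369741181 [0.06964813 0.07659257 0.08058029 0.0817123 ]
83 [ 0.44031489 -0.18537701  0.07134649] [0.01213899 0.01583061] 2.6965053301084168 [0.06854771 0.07143913 0.07414221 0.07518033]
```

Request:
send_rows(deltas=[{"dp":[0.485,0.8575,0],"rotation":[0,0,0.944]},{"dp":[0.485,0.8575,0],"rotation":[0,0,0.944]},{"dp":[0.485,0.8575,0],"rotation":[0,0,0.944]},{"dp":[0.485,0.8575,0],"rotation":[0,0,0.944]}], fingers=-0.18)

```text
clock: 1.43
position: [0.2519, -0.433, 0.2504]
ee_rot: [-0.002, 0.917, 0.399, 0.002]
contact_force: [0.3, 0.1, 0.5]
width: 0.0505
```

Request:
send_rows(deltas=[{"dp":[0.485,0.8575,0],"rotation":[0,0,0.944]},{"dp":[0.485,0.8575,0],"rotation":[0,0,0.944]},{"dp":[0.485,0.8575,0],"rotation":[0,0,0.944]},{"dp":[0.485,0.8575,0],"rotation":[0,0,0.944]}])

```text
clock: 1.77
position: [0.3098, -0.3305, 0.2504]
ee_rot: [-0.001, 0.798, 0.603, 0.002]
contact_force: [-0.8, 0.7, 0.5]
width: 0.0504
```

Request:
send_rows(deltas=[{"dp":[0.485,0.8575,0],"rotation":[0,0,0.944]},{"dp":[0.485,0.8575,0],"rotation":[0,0,0.944]},{"dp":[0.485,0.8575,0],"rotation":[0,0,0.944]},{"dp":[0.485,0.8575,0],"rotation":[0,0,0.944]}])

```text
clock: 2.1
position: [0.3681, -0.2281, 0.2505]
ee_rot: [-0.0, 0.635, 0.773, 0.002]
contact_force: [-1.2, -0.6, 0.1]
width: 0.0503
```

Request:
send_rows(deltas=[{"dp":[0.485,0.8575,0]},{"dp":[0.485,0.8575,0]},{"dp":[0.485,0.8575,0]},{"dp":[0.485,0.8575,0]}])

```text
validation failed for argument at $.de...
```

Request:
send_rows(deltas=[{"dp":[0.485,0.8575,0],"rotation":[0,0,0]},{"dp":[0.485,0.8575,0],"rotation":[0,0,0]},{"dp":[0.485,0.8575,0],"rotation":[0,0,0]},{"dp":[0.485,0.8575,0],"rotation":[0,0,0]}])

```text
clock: 2.43
position: [0.4267, -0.1256, 0.2506]
ee_rot: [-0.0, 0.637, 0.771, 0.002]
contact_force: [-0.3, -0.4, -0.3]
width: 0.0501
```

Request:
send_rows(deltas=[{"dp":[0.485,0.8575,0],"rotation":[0,0,0]},{"dp":[0.485,0.8575,0],"rotation":[0,0,0]},{"dp":[0.485,0.8575,0],"rotation":[0,0,0]},{"dp":[0.485,0.8575,0],"rotation":[0,0,0]}])

```text
clock: 2.77
position: [0.4853, -0.0232, 0.2504]
ee_rot: [0.0, 0.637, 0.771, 0.002]
contact_force: [0.1, -0.7, 0.4]
width: 0.0503
```

Request:
send_rows(deltas=[{"dp":[0.465,0.82,0],"rotation":[0,0,0]},{"dp":[0.465,0.82,0],"rotation":[0,0,0]},{"dp":[0.465,0.82,0],"rotation":[0,0,0]},{"dp":[0.465,0.82,-0.8],"rotation":[0,0,0]},{"dp":[0.465,0.82,-0.8],"rotation":[0,0,0]},{"dp":[0.465,0.82,-0.8],"rotation":[0,0,0]},{"dp":[0.465,0.82,-0.8],"rotation":[0,0,0]}])

```text
clock: 3.35
position: [0.5352, 0.0702, 0.1501]
ee_rot: [-0.003, 0.639, 0.77, -0.003]
contact_force: [-0.4, 0.7, 0.2]
width: 0.0503
```

Run:
```python
from h import *
from scipy.spatial.transform import Rotation as Ro
p=snap('scene','scene1'); c=p['color'][150:270,260:420][:,:,::-1]; cv2.imwrite('pics/scene1c.png',cv2.resize(c,(800,600),interpolation=cv2.INTER_CUBIC))
s=monitor.get_state(); print(s['position'],s['qpos'],s['contact_force']); q=s['ee_rot']; print(Ro.from_quat([q[1],q[2],q[3],q[0]]).as_matrix().round(3))
```

```text
[0.5371982  0.07017263 0.15266196] [ 1.63820087e-03  3.02205717e-01  1.72499056e+00 -3.45909065e-04
  1.11868559e+00 -1.83203098e-01] [ 0.01697302 -0.42519993  0.52449129]
[[-0.184  0.983 -0.004]
 [ 0.983  0.184 -0.   ]
 [ 0.    -0.004 -1.   ]]
```

View pics/scene1c.png

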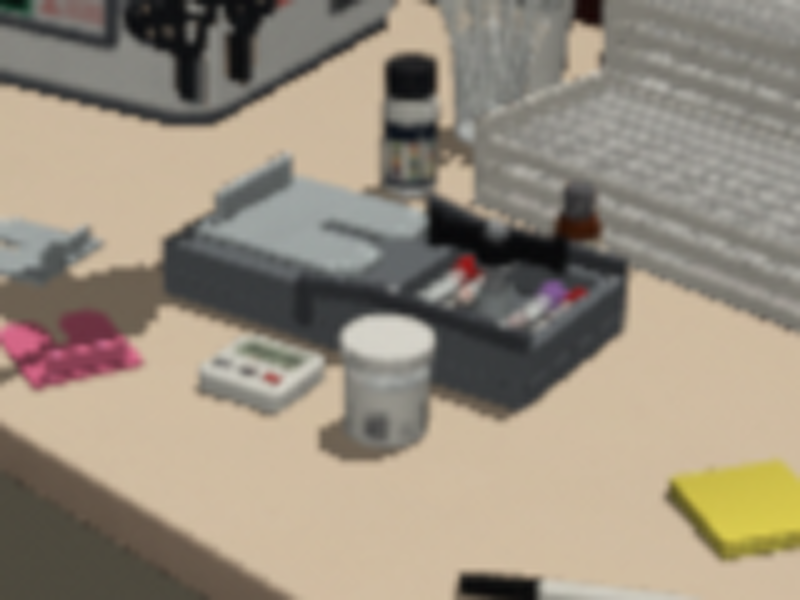

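Run:
```python
from fit import *
p=load('scene1'); print(proj(p,[[.537,.07,.15],[.5465,.0478,.076],[.5787,-.1578,.092]]))
w=cloud(p); z=w[...,2]
mm=((z>.066)&(z<.11)).astype(np.uint8); mm[:,:280]=0;mm[:,420:]=0;mm[:170]=0;mm[250:]=0
k,l,st,cc=cv2.connectedComponentsWithStats(mm)
for i in range(1,k):
    if st[i,4]>8:
        P=w[l==i]; print(st[i],P.mean(0).round(4),np.percentile(P[:,2],95))
# overlay carrier model
out=p['color'][:,:,::-1].copy(); out=cv2.resize(out[150:270,260:420],(800,600),interpolation=cv2.INTER_CUBIC)
x,y,a=.579,-.1577,.184; R=np.array([[np.cos(a),-np.sin(a)],[np.sin(a),np.cos(a)]])
def draw(poly,z,col):
    P=[[*(R@q+[x,y]),z] for q in np.array(poly)]; uv=((proj(p,P)-[260,150]+.5)*5).astype(int); cv2.polylines(out,[uv],True,col,1)
draw(rect(-.072,.072,-.066,.234),.045,(0,0,255)); draw(rect(-.001,.001,-.001,.001),.092,(0,255,0)); 
for s in(1,-1): draw([[s*.062,-.066],[s*.062,.06],[s*.076,.103]],.058,(255,0,0))
draw(rect(-.045+.0055,.045+.0055,.204,.212),.076,(0,255,255))
cv2.imwrite('pics/ov1.png',out); cv2.imwrite('pics/scene1f.png',p['color'][:,:,::-1])
```

```text
[[302.60360799 164.27607046]
 [308.94359326 184.24854225]
 [357.56001438 194.78451387]]
[337 170  11   5  48] [0.7249 0.0499 0.0746] 0.08299733121416487
[355 170  14   6  42] [ 7.784e-01 -4.000e-04  7.230e-02] 0.07747184022124529
[407 170  13   5  35] [ 0.9201 -0.1516  0.0808] 0.08852426954633855
[303 180  16  11  67] [0.5496 0.0413 0.0733] 0.07923661847618892
[373 186   7   7  43] [ 0.6874 -0.1492  0.0778] 0.0852046756447653
[346 191  28  14 203] [ 0.5799 -0.165   0.0821] 0.09284426010894631
[328 213  19  10 146] [ 0.4434 -0.1931  0.0702] 0.0728373493565107
```

View pics/ov1.png

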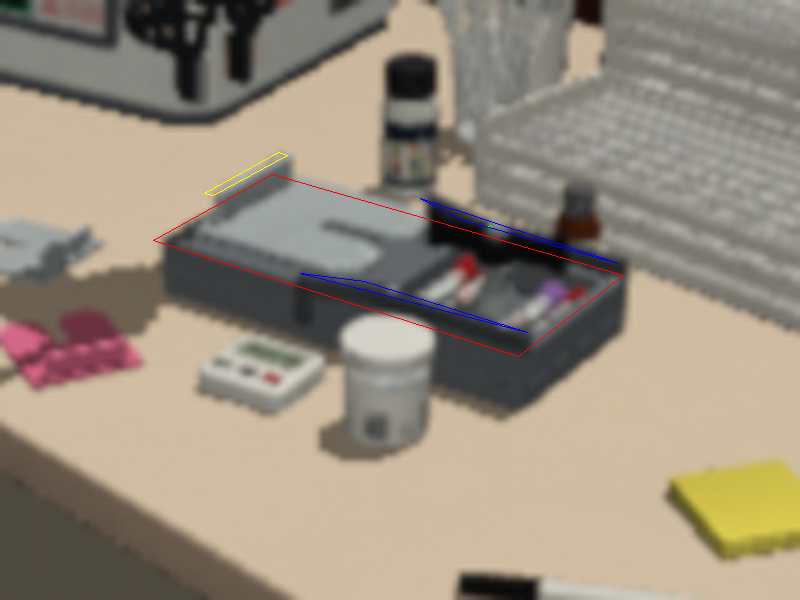

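View pics/scene1f.png

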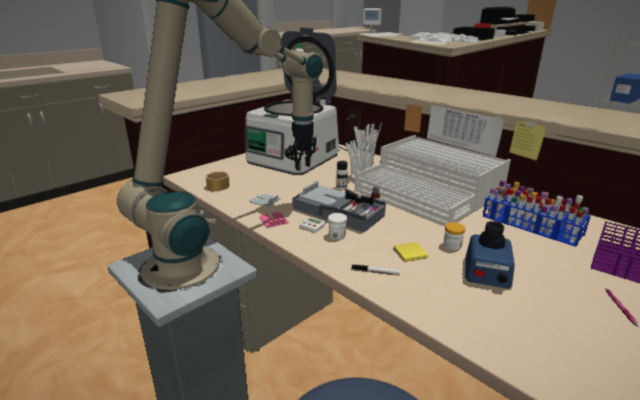

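Request:
send_rows(deltas=[{"dp":[0.035,0,-0.3],"rotation":[0,0,0]},{"dp":[0.035,0,-0.5],"rotation":[0,0,0]},{"dp":[0.035,0,-0.66],"rotation":[0,0,0]},{"dp":[0.035,0,-0.66],"rotation":[0,0,0]},{"dp":[0.035,0,-0.66],"rotation":[0,0,0]}])

```text
clock: 3.82
position: [0.5436, 0.0702, 0.0763]
ee_rot: [0.001, 0.639, 0.769, 0.0]
contact_force: [1.0, -0.3, -0.0]
width: 0.0503
```

Run:
```python
from h import *
s=monitor.get_state(); print(s['position'],s['contact_force'])
p=snap('scene','scene2'); c=p['color'][150:240,270:390][:,:,::-1]; cv2.imwrite('pics/scene2c.png',cv2.resize(c,(800,600),interpolation=cv2.INTER_CUBIC))
```

```text
[0.5435872  0.07023597 0.07625049] [ 1.02947221 -0.28967213 -0.03402728]
```

View pics/scene2c.png

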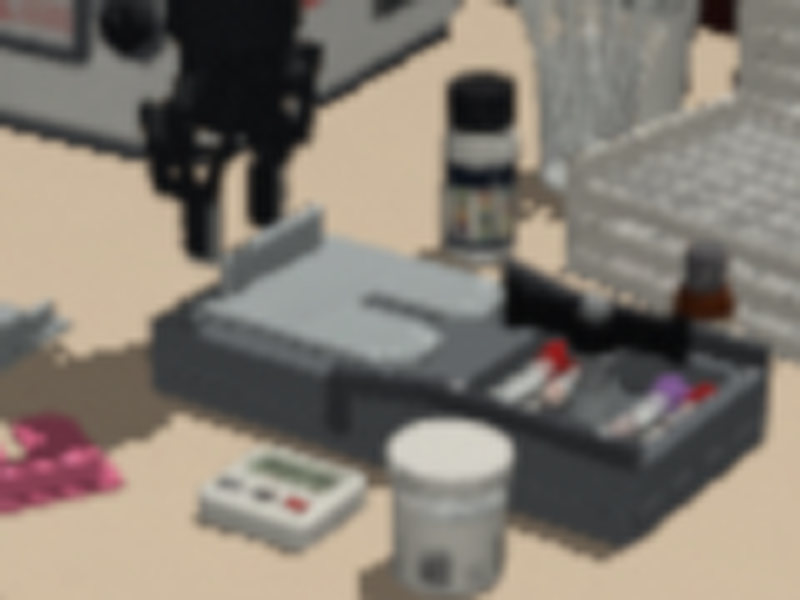

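Request:
send_rows(deltas=[{"dp":[0.006,-0.045,0],"rotation":[0,0,0]},{"dp":[0.013,-0.09,0],"rotation":[0,0,0]},{"dp":[0.019,-0.135,0],"rotation":[0,0,0]},{"dp":[0.025,-0.18,0],"rotation":[0,0,0]},{"dp":[0.031,-0.225,0],"rotation":[0,0,0]},{"dp":[0.038,-0.27,0],"rotation":[0,0,0]},{"dp":[0.044,-0.315,0],"rotation":[0,0,0]},{"dp":[0.05,-0.36,0],"rotation":[0,0,0]},{"dp":[0.056,-0.405,0],"rotation":[0,0,0]},{"dp":[0.063,-0.45,0],"rotation":[0,0,0]},{"dp":[0.069,-0.495,0],"rotation":[0,0,0]},{"dp":[0.075,-0.54,0],"rotation":[0,0,0]}])

```text
clock: 4.87
position: [0.5516, 0.0052, 0.0749]
ee_rot: [-0.0, 0.639, 0.769, -0.0]
contact_force: [0.3, 1.6, -0.0]
width: 0.0505
```

Run:
```python
from h import *
s=monitor.get_state(); print(s['position'],s['contact_force'])
p=snap('scene','scene3'); c=p['color'][150:240,270:390][:,:,::-1]; cv2.imwrite('pics/scene3c.png',cv2.resize(c,(800,600),interpolation=cv2.INTER_CUBIC))
```

```text
[0.55155379 0.00522395 0.07490552] [ 0.3059934   1.55743123 -0.0080379 ]
```

View pics/scene3c.png

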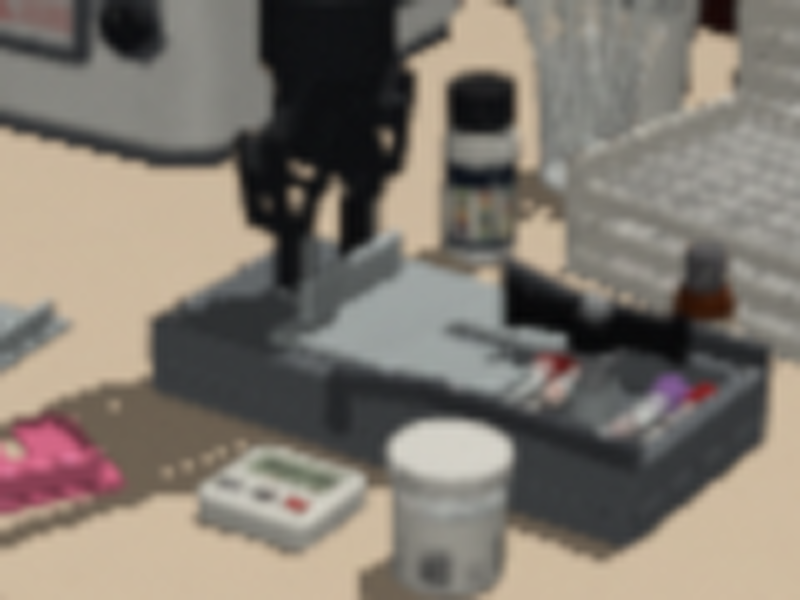

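Request:
send_rows(deltas=[{"dp":[0.006,-0.045,0],"rotation":[0,0,0]},{"dp":[0.013,-0.09,0],"rotation":[0,0,0]},{"dp":[0.019,-0.135,0],"rotation":[0,0,0]},{"dp":[0.025,-0.18,0],"rotation":[0,0,0]},{"dp":[0.031,-0.225,0],"rotation":[0,0,0]},{"dp":[0.038,-0.27,0],"rotation":[0,0,0]},{"dp":[0.044,-0.315,0],"rotation":[0,0,0]},{"dp":[0.05,-0.36,0],"rotation":[0,0,0]},{"dp":[0.056,-0.405,0],"rotation":[0,0,0]},{"dp":[0.063,-0.45,0],"rotation":[0,0,0]},{"dp":[0.069,-0.495,0],"rotation":[0,0,0]}])

```text
clock: 5.83
position: [0.56, -0.054, 0.0751]
ee_rot: [0.0, 0.639, 0.769, 0.0]
contact_force: [0.0, 0.9, -1.5]
width: 0.0505
```

Run:
```python
from h import *
s=monitor.get_state(); print(s['position'],s['contact_force'])
p=snap('scene','scene4'); c=p['color'][150:240,270:390][:,:,::-1]; cv2.imwrite('pics/scene4c.png',cv2.resize(c,(800,600),interpolation=cv2.INTER_CUBIC))
```

```text
[ 0.56001704 -0.05400585  0.07514233] [ 0.02665359  0.8830923  -1.54218192]
```

View pics/scene4c.png

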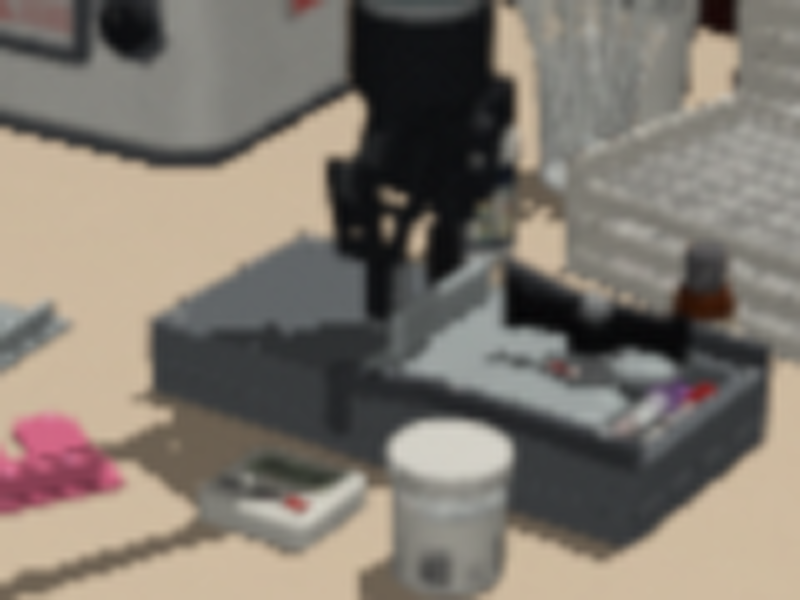

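Request:
send_rows(deltas=[{"dp":[0.004,-0.03,0],"rotation":[0,0,0]},{"dp":[0.009,-0.06,0],"rotation":[0,0,0]},{"dp":[0.014,-0.09,0],"rotation":[0,0,0]},{"dp":[0.019,-0.12,0],"rotation":[0,0,0]},{"dp":[0.019,-0.12,0],"rotation":[0,0,0]}])

```text
clock: 6.3
position: [0.5625, -0.0687, 0.0752]
ee_rot: [0.0, 0.639, 0.769, -0.0]
contact_force: [-0.8, 0.6, -0.2]
width: 0.0505
```

Request:
send_rows(deltas=[{"dp":[0.004,-0.02,0],"rotation":[0,0,0]},{"dp":[0.006,-0.03,0],"rotation":[0,0,0]},{"dp":[0.006,-0.03,0],"rotation":[0,0,0]}])

```text
clock: 6.55
position: [0.563, -0.0717, 0.0751]
ee_rot: [0.0, 0.639, 0.769, -0.0]
contact_force: [0.1, 0.1, 0.4]
width: 0.0507
```

Request:
send_rows(deltas=[{"dp":[0.005,-0.025,0],"rotation":[0,0,0]},{"dp":[0.005,-0.025,0],"rotation":[0,0,0]}])

```text
clock: 6.72
position: [0.5637, -0.0749, 0.0751]
ee_rot: [0.0, 0.639, 0.769, -0.0]
contact_force: [1.1, -0.5, -0.5]
width: 0.0505
```

Request:
send_rows(deltas=[{"dp":[0.005,-0.025,0],"rotation":[0,0,0]},{"dp":[0.005,-0.025,0],"rotation":[0,0,0]}])

```text
clock: 6.88
position: [0.5639, -0.0768, 0.0751]
ee_rot: [-0.001, 0.639, 0.769, 0.001]
contact_force: [0.1, 3.3, 1.0]
width: 0.0502
```

Run:
```python
from h import *
s=monitor.get_state(); print(s['position'],s['contact_force'])
p=snap('scene','scene5'); c=p['color'][150:240,270:390][:,:,::-1]; cv2.imwrite('pics/scene5c.png',cv2.resize(c,(800,600),interpolation=cv2.INTER_CUBIC))
```

```text
[ 0.56393742 -0.07681347  0.07510549] [0.09419487 3.30433726 0.99470974]
```

View pics/scene5c.png

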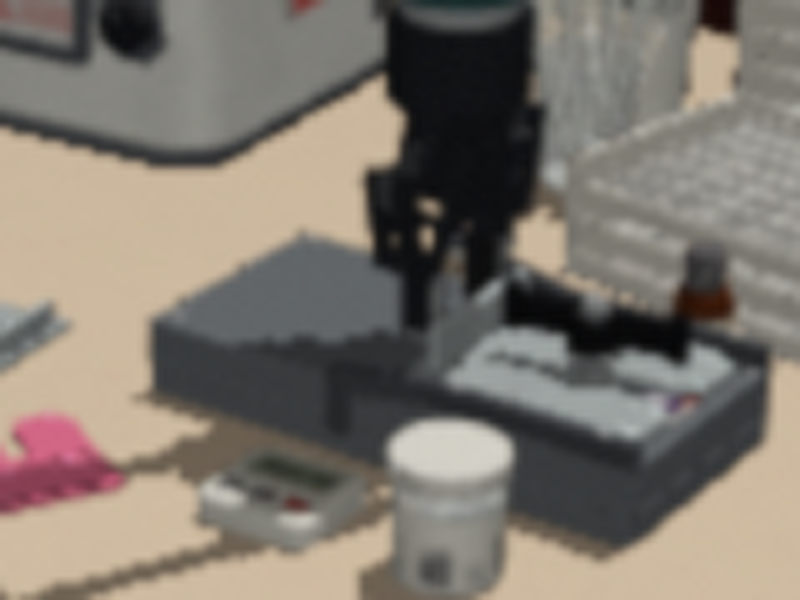

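Request:
send_rows(deltas=[{"dp":[0.003,-0.016,0],"rotation":[0,0,0]},{"dp":[0.003,-0.016,0],"rotation":[0,0,0]}])

```text
clock: 7.1
position: [0.5639, -0.077, 0.0751]
ee_rot: [-0.002, 0.639, 0.769, 0.001]
contact_force: [-0.6, 8.9, 2.7]
width: 0.0505
```

Request:
send_rows(deltas=[{"dp":[0.003,-0.016,0],"rotation":[0,0,0]},{"dp":[0.003,-0.016,0],"rotation":[0,0,0]}])

```text
clock: 7.27
position: [0.564, -0.0772, 0.0751]
ee_rot: [-0.003, 0.639, 0.769, 0.002]
contact_force: [-0.9, 13.7, 4.5]
width: 0.0503
```

Request:
send_rows(deltas=[{"dp":[-0.02,0.15,0],"rotation":[0,0,0]},{"dp":[-0.04,0.3,0],"rotation":[0,0,0]},{"dp":[-0.04,0.3,0.3],"rotation":[0,0,0]},{"dp":[-0.04,0.3,0.6],"rotation":[0,0,0]},{"dp":[-0.06,0.6,0.8],"rotation":[0,0,0]},{"dp":[-0.1,0.9,0.8],"rotation":[0,0,0]},{"dp":[-0.1,0.9,0.8],"rotation":[0,0,0]}], fingers=1)

```text
clock: 7.85
position: [0.5532, 0.0312, 0.1735]
ee_rot: [0.001, 0.637, 0.77, 0.002]
contact_force: [-0.8, 0.3, -0.3]
width: 0.0
```

Run:
```python
from h import *
s=monitor.get_state(); print(s['position'],s['contact_force'],s['width'])
p=snap('scene','scene6'); c=p['color'][150:240,270:390][:,:,::-1]; cv2.imwrite('pics/scene6c.png',cv2.resize(c,(800,600),interpolation=cv2.INTER_CUBIC))
p=snap('top','top6'); c=p['color'][145:240,280:400][:,:,::-1]; cv2.imwrite('pics/top6c.png',cv2.resize(c,(720,570),interpolation=cv2.INTER_CUBIC))
w=cloud(p)
mm=((w[...,2]>.064)&(w[...,2]<.1)).astype(np.uint8); mm[:145]=0; mm[240:]=0; mm[:,:280]=0; mm[:,400:]=0
k,l,st,cc=cv2.connectedComponentsWithStats(mm)
for i in range(1,k):
    if st[i,4]>15:
        P=w[l==i]; ev,V=np.linalg.eigh(np.cov(P[:,:2].T)); print(st[i],P.mean(0).round(4),np.sqrt(ev).round(4),np.arctan2(V[1,1],V[0,1]))
```

```text
[0.55317012 0.03117979 0.17346952] [-0.78014515  0.31597911 -0.34455021] 3.873088872446679e-05
[301 145   5  10  18] [0.7603 0.0053 0.0716] [0.0021 0.0121] 3.14047890779276
[341 153   7   7  35] [ 0.6855 -0.1401  0.0787] [0.0065 0.0067] 2.3319515030492037
[346 171  22  17 105] [ 0.5779 -0.158   0.0852] [0.0059 0.0256] 1.9097405012909014
[335 178  12  21  54] [ 0.5641 -0.0897  0.074 ] [0.0026 0.0263] -2.9580114901057115
[366 204  16  15 161] [ 0.4412 -0.1868  0.0697] [0.0148 0.0151] 2.3171150899500286
```

View pics/scene6c.png

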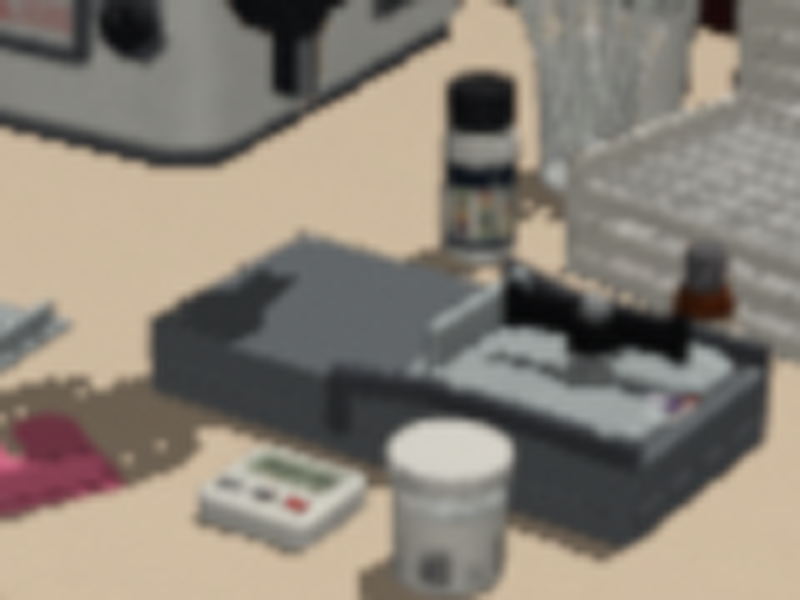

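View pics/top6c.png

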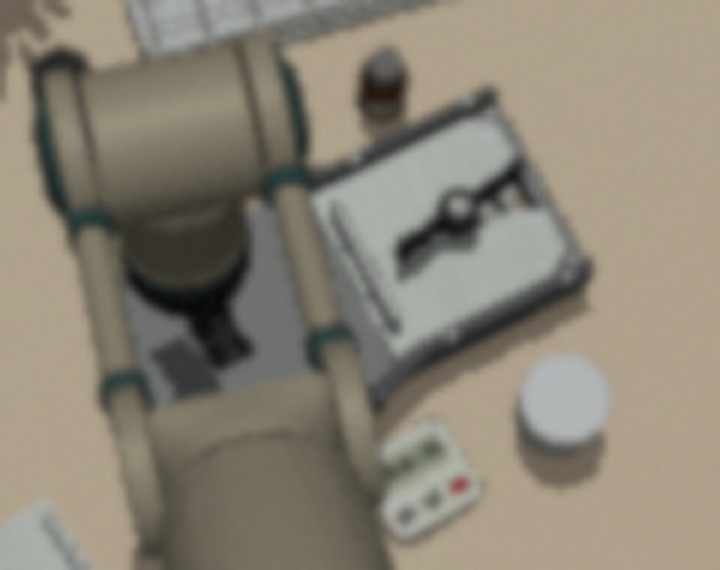

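Request:
send_rows(deltas=[{"dp":[0.25,-0.75,0],"rotation":[0,0,0]},{"dp":[0.25,-0.75,0],"rotation":[0,0,0]},{"dp":[0.25,-0.75,0],"rotation":[0,0,0]},{"dp":[0.25,-0.75,0],"rotation":[0,0,0]}])

```text
clock: 8.28
position: [0.584, -0.0681, 0.1702]
ee_rot: [0.001, 0.641, 0.768, -0.001]
contact_force: [-0.4, 0.1, 0.7]
width: -0.0005
```

Request:
send_rows(deltas=[{"dp":[0.25,-0.75,0],"rotation":[0,0,0]},{"dp":[0.25,-0.75,0],"rotation":[0,0,0]},{"dp":[0.25,-0.75,0],"rotation":[0,0,0]},{"dp":[0.25,-0.75,0],"rotation":[0,0,0]},{"dp":[0.25,-0.75,0],"rotation":[0,0,0]},{"dp":[0.25,-0.75,0],"rotation":[0,0,0]}])

```text
clock: 8.78
position: [0.6118, -0.1522, 0.1705]
ee_rot: [-0.001, 0.639, 0.769, -0.0]
contact_force: [0.2, -0.3, -1.0]
width: -0.0002
```

Run:
```python
from h import *
from scipy.spatial.transform import Rotation as Ro
s=monitor.get_state(); print(s['position'],s['qd'].round(3)); q=s['ee_rot']; print(Ro.from_quat([q[1],q[2],q[3],q[0]]).as_matrix().round(3))
P=s['position']; C=np.array([.5793,-.1597])
t=C+.038*np.array([np.cos(.338),np.sin(.338)]); print(((np.r_[t,.082]-P)/.12).round(3))
# circle offsets from psi .338 clockwise, 12 rows 30deg
for k in range(1,13):
    a=.338-k*np.pi/6; d=C+.038*np.array([np.cos(a),np.sin(a)])-t; print((d/.12).round(3).tolist())
```

```text
[ 0.61178848 -0.15217757  0.17050837] [ 0.015 -0.009  0.005 -0.001 -0.004 -0.002]
[[-0.184  0.983 -0.002]
 [ 0.983  0.184  0.001]
 [ 0.002 -0.002 -1.   ]]
[ 0.028  0.042 -0.738]
[0.012, -0.163]
[-0.058, -0.311]
[-0.194, -0.404]
[-0.357, -0.416]
[-0.505, -0.345]
[-0.597, -0.21]
[-0.61, -0.047]
[-0.539, 0.101]
[-0.404, 0.194]
[-0.24, 0.206]
[-0.093, 0.135]
[0.0, 0.0]
```

Descend, then do a cautious first sixth of a turn.

Request:
send_rows(deltas=[{"dp":[0.028,0.042,-0.25],"rotation":[0,0,0]},{"dp":[0.028,0.042,-0.5],"rotation":[0,0,0]},{"dp":[0.028,0.042,-0.738],"rotation":[0,0,0]},{"dp":[0.028,0.042,-0.738],"rotation":[0,0,0]},{"dp":[0.028,0.042,-0.738],"rotation":[0,0,0]}])

```text
clock: 9.2
position: [0.6147, -0.1464, 0.0815]
ee_rot: [-0.002, 0.638, 0.77, -0.001]
contact_force: [1.1, -0.3, 0.5]
width: -0.0001
```

Request:
send_rows(deltas=[{"dp":[0.012,-0.082,0],"rotation":[0,0,0]},{"dp":[0.012,-0.163,0],"rotation":[0,0,0]},{"dp":[-0.02,-0.24,0],"rotation":[0,0,0]},{"dp":[-0.058,-0.311,0],"rotation":[0,0,0]},{"dp":[-0.12,-0.363,0],"rotation":[0,0,0]},{"dp":[-0.194,-0.404,0],"rotation":[0,0,0]},{"dp":[-0.194,-0.404,0],"rotation":[0,0,0]}])

```text
clock: 9.78
position: [0.591, -0.1982, 0.083]
ee_rot: [-0.0, 0.639, 0.769, -0.001]
contact_force: [-0.5, -0.5, 0.2]
width: 0.0003
```

Run:
```python
from h import *
s=monitor.get_state(); print(s['position'],s['contact_force'],s['moment'])
p=snap('scene','scene7'); c=p['color'][150:240,290:410][:,:,::-1]; cv2.imwrite('pics/scene7c.png',cv2.resize(c,(800,600),interpolation=cv2.INTER_CUBIC))
```

```text
[ 0.59095097 -0.19822188  0.0829503 ] [-0.46537491 -0.48147172  0.23444437] [-0.00586274 -0.03707765 -0.007993  ]
```

View pics/scene7c.png

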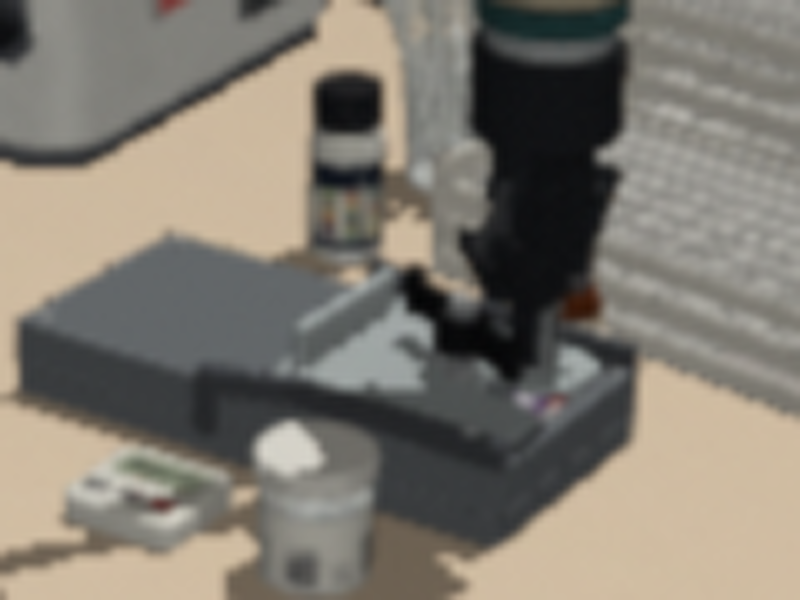

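Run:
```python
import numpy as np
f=lambda a:.038/.12*np.array([np.cos(a),np.sin(a)])
for a0 in(-1.233,-1.233-np.pi):
  print(', '.join('{"dp": [%.3f, %.3f, 0], "rotation": [0, 0, 0]}'%tuple(f(a0-k*np.pi/12)-f(a0)) for k in range(1,13)))
```

```text
{"dp": [-0.081, -0.017, 0], "rotation": [0, 0, 0]}, {"dp": [-0.163, -0.012, 0], "rotation": [0, 0, 0]}, {"dp": [-0.242, 0.013, 0], "rotation": [0, 0, 0]}, {"dp": [-0.311, 0.058, 0], "rotation": [0, 0, 0]}, {"dp": [-0.366, 0.120, 0], "rotation": [0, 0, 0]}, {"dp": [-0.404, 0.194, 0], "rotation": [0, 0, 0]}, {"dp": [-0.421, 0.275, 0], "rotation": [0, 0, 0]}, {"dp": [-0.416, 0.357, 0], "rotation": [0, 0, 0]}, {"dp": [-0.390, 0.436, 0], "rotation": [0, 0, 0]}, {"dp": [-0.345, 0.505, 0], "rotation": [0, 0, 0]}, {"dp": [-0.284, 0.560, 0], "rotation": [0, 0, 0]}, {"dp": [-0.210, 0.598, 0], "rotation": [0, 0, 0]}
{"dp": [0.081, 0.017, 0], "rotation": [0, 0, 0]}, {"dp": [0.163, 0.012, 0], "rotation": [0, 0, 0]}, {"dp": [0.242, -0.013, 0], "rotation": [0, 0, 0]}, {"dp": [0.311, -0.058, 0], "rotation": [0, 0, 0]}, {"dp": [0.366, -0.120, 0], "rotation": [0, 0, 0]}, {"dp": [0.404, -0.194, 0], "rotation": [0, 0, 0]}, {"dp": [0.421, -0.275, 0], "rotation": [0, 0, 0]}, {"dp": [0.416, -0.357, 0], "rotation": [0, 0, 0]}, {"dp": [0.390, -0.436, 0], "rotation": [0, 0, 0]}, {"dp": [0.345, -0.505, 0], "rotation": [0, 0, 0]}, {"dp": [0.284, -0.560, 0], "rotation": [0, 0, 0]}, {"dp": [0.210, -0.598, 0], "rotation": [0, 0, 0]}
```

Request:
send_rows(deltas=[{"dp":[-0.081,-0.017,0],"rotation":[0,0,0]},{"dp":[-0.163,-0.012,0],"rotation":[0,0,0]},{"dp":[-0.242,0.013,0],"rotation":[0,0,0]},{"dp":[-0.311,0.058,0],"rotation":[0,0,0]},{"dp":[-0.366,0.12,0],"rotation":[0,0,0]},{"dp":[-0.404,0.194,0],"rotation":[0,0,0]},{"dp":[-0.421,0.275,0],"rotation":[0,0,0]},{"dp":[-0.416,0.357,0],"rotation":[0,0,0]},{"dp":[-0.39,0.436,0],"rotation":[0,0,0]},{"dp":[-0.345,0.505,0],"rotation":[0,0,0]},{"dp":[-0.284,0.56,0],"rotation":[0,0,0]},{"dp":[-0.21,0.598,0],"rotation":[0,0,0]}])

```text
clock: 10.83
position: [0.5673, -0.1235, 0.0821]
ee_rot: [-0.001, 0.638, 0.77, -0.001]
contact_force: [-2.3, -2.4, 0.3]
width: 0.0001
```

Run:
```python
from h import *
s=monitor.get_state(); print(s['position'],s['contact_force'],s['moment'])
p=snap('scene','scene8'); c=p['color'][150:240,290:410][:,:,::-1]; cv2.imwrite('pics/scene8c.png',cv2.resize(c,(800,600),interpolation=cv2.INTER_CUBIC))
```

```text
[ 0.56728637 -0.12346532  0.08213866] [-2.29278248 -2.4184078   0.34417792] [-0.21997913  0.36010764 -0.02850175]
```

View pics/scene8c.png

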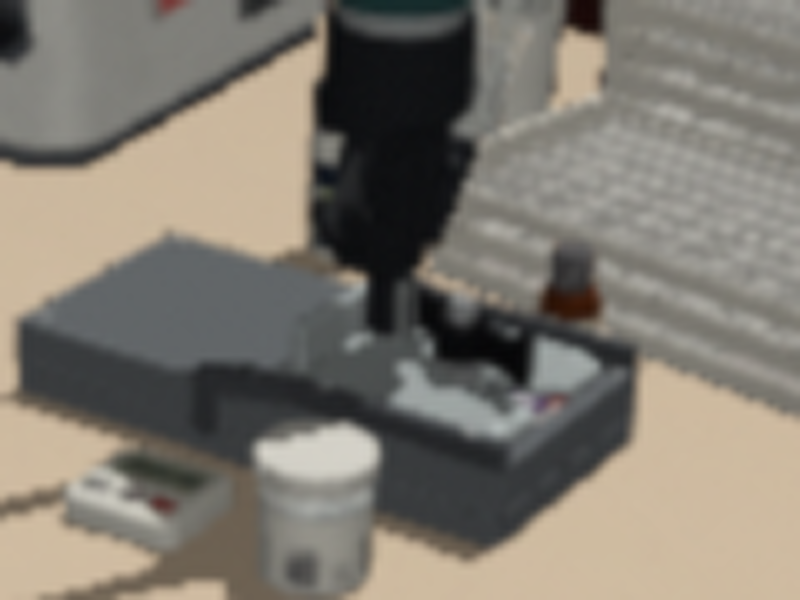

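Request:
send_rows(deltas=[{"dp":[0.081,0.017,0],"rotation":[0,0,0]},{"dp":[0.163,0.012,0],"rotation":[0,0,0]},{"dp":[0.242,-0.013,0],"rotation":[0,0,0]},{"dp":[0.311,-0.058,0],"rotation":[0,0,0]},{"dp":[0.366,-0.12,0],"rotation":[0,0,0]},{"dp":[0.404,-0.194,0],"rotation":[0,0,0]},{"dp":[0.421,-0.275,0],"rotation":[0,0,0]},{"dp":[0.416,-0.357,0],"rotation":[0,0,0]},{"dp":[0.39,-0.436,0],"rotation":[0,0,0]},{"dp":[0.345,-0.505,0],"rotation":[0,0,0]},{"dp":[0.284,-0.56,0],"rotation":[0,0,0]},{"dp":[0.21,-0.598,0],"rotation":[0,0,0]}])

```text
clock: 11.88
position: [0.593, -0.1983, 0.083]
ee_rot: [0.001, 0.639, 0.769, 0.0]
contact_force: [2.2, 1.3, -1.2]
width: -0.0002
```

Run:
```python
from h import *
s=monitor.get_state(); print(s['position'],s['contact_force'],s['moment'])
p=snap('scene','scene9'); c=p['color'][150:240,290:410][:,:,::-1]; cv2.imwrite('pics/scene9c.png',cv2.resize(c,(800,600),interpolation=cv2.INTER_CUBIC))
p=snap('top','top9'); c=p['color'][145:240,280:400][:,:,::-1]; cv2.imwrite('pics/top9c.png',cv2.resize(c,(720,570),interpolation=cv2.INTER_CUBIC))
```

```text
[ 0.59295582 -0.19832513  0.08295152] [ 2.15440878  1.29303794 -1.19586903] [ 0.15911126 -0.41051234 -0.01690321]
```

View pics/scene9c.png

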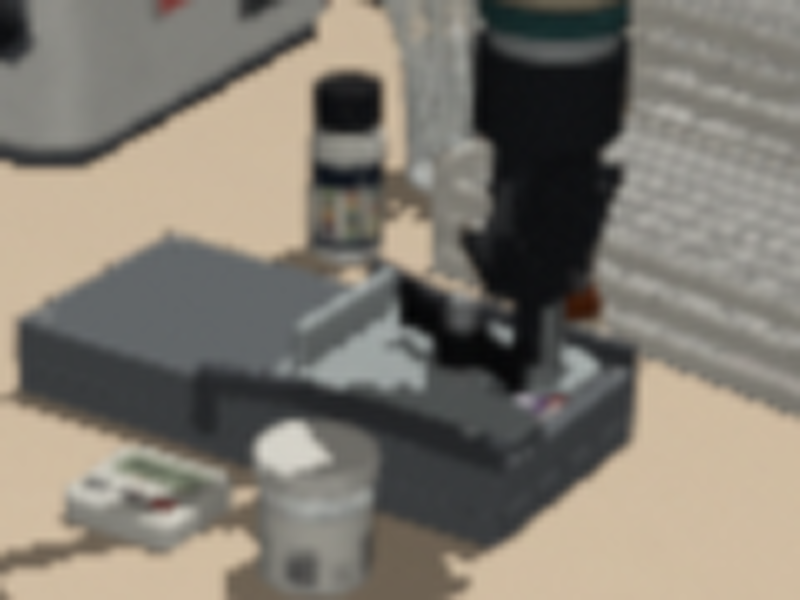

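View pics/top9c.png

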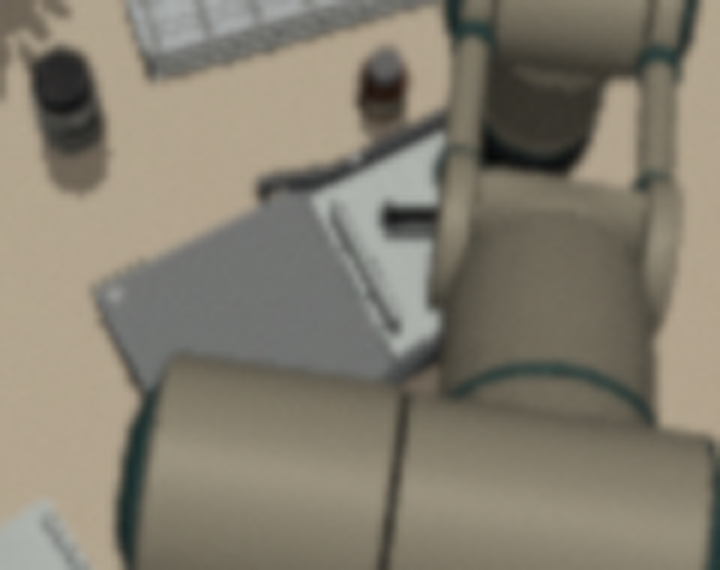

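Request:
send_rows(deltas=[{"dp":[-0.081,-0.017,0],"rotation":[0,0,0]},{"dp":[-0.163,-0.012,0],"rotation":[0,0,0]},{"dp":[-0.242,0.013,0],"rotation":[0,0,0]},{"dp":[-0.311,0.058,0],"rotation":[0,0,0]},{"dp":[-0.366,0.12,0],"rotation":[0,0,0]},{"dp":[-0.404,0.194,0],"rotation":[0,0,0]},{"dp":[-0.421,0.275,0],"rotation":[0,0,0]},{"dp":[-0.416,0.357,0],"rotation":[0,0,0]},{"dp":[-0.39,0.436,0],"rotation":[0,0,0]},{"dp":[-0.345,0.505,0],"rotation":[0,0,0]},{"dp":[-0.284,0.56,0],"rotation":[0,0,0]},{"dp":[-0.21,0.598,0],"rotation":[0,0,0]}])

```text
clock: 12.98
position: [0.5673, -0.1235, 0.0821]
ee_rot: [-0.001, 0.638, 0.77, -0.001]
contact_force: [-2.0, -1.4, 0.1]
width: 0.0002
```

Run:
```python
from h import *
s=monitor.get_state(); print(s['position'],s['contact_force'],s['moment'])
p=snap('scene','scene10'); c=p['color'][150:240,290:410][:,:,::-1]; cv2.imwrite('pics/scene10c.png',cv2.resize(c,(800,600),interpolation=cv2.INTER_CUBIC))
```

```text
[ 0.56725072 -0.123475    0.08211817] [-2.0222373  -1.39006943  0.06706101] [-0.22972031  0.41463314 -0.03431264]
```

View pics/scene10c.png

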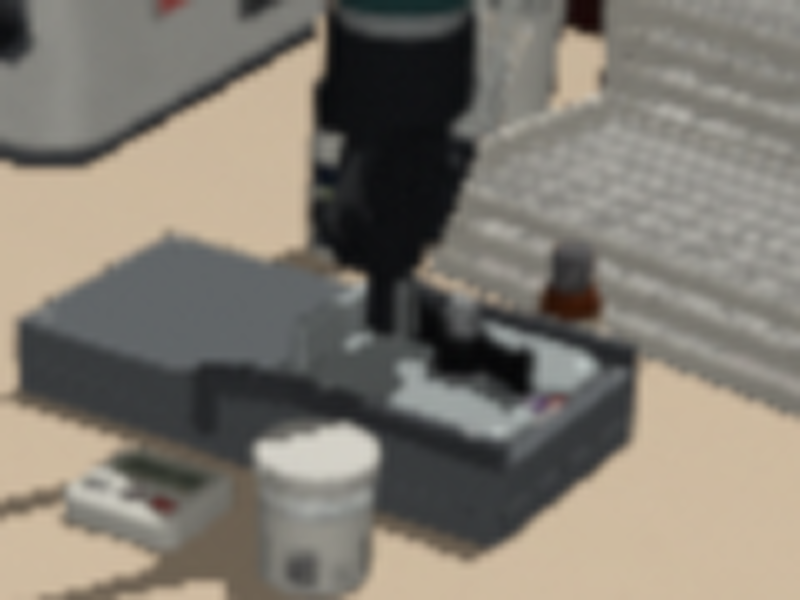

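Request:
send_rows(deltas=[{"dp":[0.04,0.012,0],"rotation":[0,0,0]},{"dp":[0.081,0.017,0],"rotation":[0,0,0]},{"dp":[0.122,0.018,0],"rotation":[0,0,0]},{"dp":[0.163,0.012,0],"rotation":[0,0,0]},{"dp":[0.163,0.012,0],"rotation":[0,0,0]}])

```text
clock: 13.45
position: [0.5885, -0.1238, 0.0825]
ee_rot: [0.0, 0.639, 0.769, 0.0]
contact_force: [-1.3, 0.2, -1.7]
width: 0.0
```

Request:
send_rows(deltas=[{"dp":[0.04,-0.012,0],"rotation":[0,0,0]},{"dp":[0.079,-0.025,0],"rotation":[0,0,0]},{"dp":[0.079,-0.025,0],"rotation":[0,0,0]}])

```text
clock: 13.7
position: [0.5976, -0.1269, 0.0825]
ee_rot: [0.0, 0.639, 0.769, 0.0]
contact_force: [-0.6, 0.0, -0.7]
width: -0.0003
```

Request:
send_rows(deltas=[{"dp":[0.037,-0.02,0],"rotation":[0,0,0]},{"dp":[0.069,-0.045,0],"rotation":[0,0,0]},{"dp":[0.069,-0.045,0],"rotation":[0,0,0]}])

```text
clock: 13.95
position: [0.606, -0.1324, 0.0825]
ee_rot: [0.0, 0.639, 0.769, 0.0]
contact_force: [-1.4, 0.8, -0.9]
width: 0.0001
```

Request:
send_rows(deltas=[{"dp":[0.03,-0.029,0],"rotation":[0,0,0]},{"dp":[0.03,-0.029,0],"rotation":[0,0,0]}])

```text
clock: 14.12
position: [0.6094, -0.1358, 0.0825]
ee_rot: [0.0, 0.639, 0.769, 0.0]
contact_force: [-1.2, 1.6, -0.7]
width: -0.0003
```

Request:
send_rows(deltas=[{"dp":[0.025,-0.033,0],"rotation":[0,0,0]},{"dp":[0.025,-0.033,0],"rotation":[0,0,0]}])

```text
clock: 14.28
position: [0.6119, -0.1396, 0.0826]
ee_rot: [-0.0, 0.639, 0.769, 0.0]
contact_force: [-2.3, 2.1, 0.1]
width: -0.0002
```

Request:
send_rows(deltas=[{"dp":[0.02,-0.035,0],"rotation":[0,0,0]},{"dp":[0.02,-0.035,0],"rotation":[0,0,0]}])

```text
clock: 14.45
position: [0.6142, -0.1436, 0.0826]
ee_rot: [-0.0, 0.639, 0.769, 0.0]
contact_force: [-1.6, 2.8, -0.2]
width: 0.0001
```

Request:
send_rows(deltas=[{"dp":[0.008,-0.02,0],"rotation":[0,0,0]},{"dp":[0.008,-0.02,0],"rotation":[0,0,0]}])

```text
clock: 14.62
position: [0.615, -0.1458, 0.0826]
ee_rot: [-0.0, 0.639, 0.769, 0.0]
contact_force: [-2.4, 3.6, -0.4]
width: 0.0001
```

Request:
send_rows(deltas=[{"dp":[0.006,-0.025,0],"rotation":[0,0,0]},{"dp":[0.006,-0.025,0],"rotation":[0,0,0]}])

```text
clock: 14.78
position: [0.6154, -0.148, 0.0825]
ee_rot: [-0.001, 0.639, 0.769, 0.001]
contact_force: [-2.4, 5.0, 1.2]
width: 0.0004
```

Request:
send_rows(deltas=[{"dp":[0.004,-0.025,0],"rotation":[0,0,0]},{"dp":[0.004,-0.025,0],"rotation":[0,0,0]}])

```text
clock: 14.95
position: [0.6154, -0.1485, 0.0825]
ee_rot: [-0.003, 0.639, 0.769, 0.002]
contact_force: [-2.9, 11.2, 2.5]
width: -0.0005
```

Request:
send_rows(deltas=[{"dp":[0.002,-0.025,0],"rotation":[0,0,0]},{"dp":[0.002,-0.025,0],"rotation":[0,0,0]},{"dp":[0.002,-0.025,0],"rotation":[0,0,0]}])

```text
clock: 15.2
position: [0.6154, -0.149, 0.0825]
ee_rot: [-0.004, 0.64, 0.769, 0.003]
contact_force: [-2.5, 16.5, 2.2]
width: -0.0004
```

Request:
send_rows(deltas=[{"dp":[0,0.15,0],"rotation":[0,0,0]},{"dp":[0,0.15,0],"rotation":[0,0,0]},{"dp":[0,0.15,0.3],"rotation":[0,0,0]},{"dp":[0,0.15,0.6],"rotation":[0,0,0]},{"dp":[0,0.15,1],"rotation":[0,0,0]},{"dp":[0,0.5,1],"rotation":[0,0,0]},{"dp":[0,0.9,1],"rotation":[0,0,0]},{"dp":[0,0.9,1],"rotation":[0,0,0]}])

```text
clock: 15.87
position: [0.6181, -0.0431, 0.2051]
ee_rot: [0.002, 0.638, 0.77, 0.003]
contact_force: [-1.0, 0.0, -1.0]
width: 0.0001
```

Request:
send_rows(deltas=[{"dp":[-0.5,0.8,0.3],"rotation":[0,0,0]},{"dp":[-0.5,0.9,0.5],"rotation":[0,0,0]},{"dp":[-0.5,0.9,0.5],"rotation":[0,0,0]},{"dp":[-0.5,0.9,0.5],"rotation":[0,0,0]},{"dp":[-0.5,0.9,0.5],"rotation":[0,0,0]}])

```text
clock: 16.28
position: [0.5574, 0.0625, 0.2656]
ee_rot: [0.003, 0.637, 0.771, 0.002]
contact_force: [0.3, 0.3, 0.2]
width: 0.0
```

Run:
```python
from h import *
s=monitor.get_state(); print(s['position'],s['contact_force'],s['clock'])
p=snap('scene','scene11'); c=p['color'][150:240,290:410][:,:,::-1]; cv2.imwrite('pics/scene11c.png',cv2.resize(c,(800,600),interpolation=cv2.INTER_CUBIC))
p=snap('top','top11'); c=p['color'][145:240,280:400][:,:,::-1]; cv2.imwrite('pics/top11c.png',cv2.resize(c,(720,570),interpolation=cv2.INTER_CUBIC))
w=cloud(p)
for lo in(.06,.064):
  mm=((w[...,2]>lo)&(w[...,2]<.1)).astype(np.uint8); mm[:145]=0; mm[240:]=0; mm[:,:280]=0; mm[:,400:]=0
  k,l,st,cc=cv2.connectedComponentsWithStats(mm)
  for i in range(1,k):
    if st[i,4]>15:
        P=w[l==i]; ev,V=np.linalg.eigh(np.cov(P[:,:2].T)); print(st[i],P.mean(0).round(4),np.sqrt(ev).round(4),np.arctan2(V[1,1],V[0,1]),np.percentile(P[:,2],90))
```

```text
[0.55741871 0.06246152 0.26556209] [0.2517468  0.25888324 0.1902175 ] 16.2833
[340 153   8   8  41] [ 0.6842 -0.1402  0.0759] [0.0065 0.0072] -2.4853077131883428 0.08717167627068996
[352 168   9  26  92] [ 0.5775 -0.1568  0.0753] [0.0054 0.0265] 3.0764553120317806 0.08631463238689925
[335 178  12  22  59] [ 0.5635 -0.0895  0.0731] [0.0027 0.0267] -2.9622106931446748 0.07964908518688117
[366 204  16  15 177] [ 0.4424 -0.1864  0.0681] [0.0147 0.0152] 1.8918453555835777 0.07339065491354918
[341 153   6   7  33] [ 0.6854 -0.1403  0.0793] [0.0058 0.0068] -3.108550722997108 0.0874429671586388
[352 168   9  25  87] [ 0.5775 -0.1571  0.0761] [0.0052 0.0261] 3.073702481947094 0.08634042461422003
[335 178  12  21  55] [ 0.5637 -0.0897  0.0739] [0.0027 0.026 ] -2.96178691336529 0.07980891885192788
[366 204  16  15 150] [ 0.4428 -0.1866  0.0691] [0.0145 0.0149] 1.0039193636092327 0.07376020990604697
```

View pics/scene11c.png

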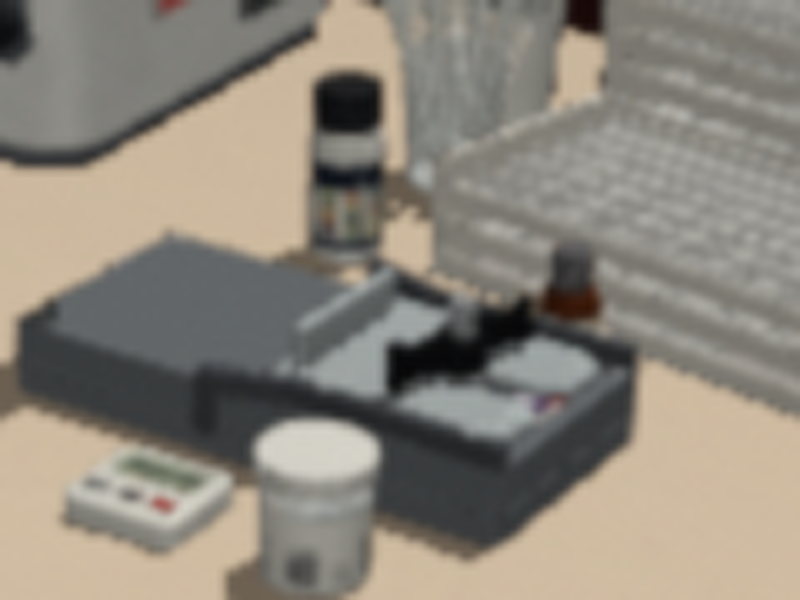

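View pics/top11c.png

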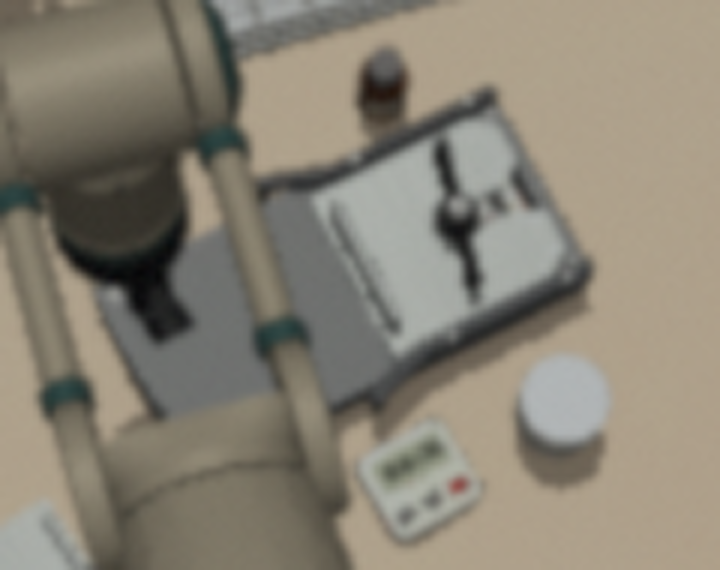

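```bash
python3 -c "
from rig import manip; print(manip.sign_off())"
```

```text
the job is handed in; nothing more can be done
None
```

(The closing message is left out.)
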